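# Pack tea tins in a double-shell pod and wind it up to the hatch

### The arm

A 6-joint arm with a two-finger parallel gripper is mounted at the origin on the work surface. World frame = base frame: x ahead of the robot, y to its left, z up, the work surface at z = 0. Lengths are in m, angles in rad, forces in N, time in s.
With the tool pointing down it reaches from about 0.325 to 0.925 m from the base axis. Payload 3.1 kg.
Tool frame: the origin (TCP) lies on the centre line of the jaws, within the pads' length; the fingertips stand env.tip_extent ahead of it and the grasp point (between the pads) lies 8 mm behind it (env.tip_extent is the distance from the TCP to the fingertips, in m); z points along the fingers, y is the direction in which the jaws open and shut (so a half turn about z gives the same grasp; the last joint's range is limited). The gripper opens to 85 mm and grips with 20 to 120 N. Pads are 22 mm wide; open, the fingers measure 114 mm over their backs; the gripper's body (76 mm by 85 mm) begins 54 mm behind the grasp point. The pads swing forward as they close: fully open they stand 13 mm farther back than shut.
Start: joints at [1.204, 0.217, 1.613, -0, 1.311, -0.112], TCP at [0.158, 0.605, 0.242] pointing down, gripper open.
Joint ranges: [-2.75, 2.75], [-0.78, 2.1], [0.31, 2.55], [-1.13, 4.27], [0.13, 2.63], [-2.58, 2.58]. Speed limits (rad/s): [2.79, 2.79, 3.14, 3.14, 3.14, 3.14].

### API

Orientations are given as a unit quaternion [x, y, z, w].
In Python, from rig import env, eyes, ticket gives the robot as it stands. Calls block until the motion is done:
- env.move_to(position, orientation): joint-space move of the TCP to a pose.
- env.move_straight(position, rotation=None, v=0.15): straight line of the TCP; rotation=None keeps the orientation; v is the mean speed in m/s.
- env.set_joints(angles): joint-space move.
- env.open_gripper() and env.close(f_grip=None): open the fingers fully, or close them until they stop; f_grip is the grip in N (None keeps the last).
- env.sleep(seconds).
- env.inverse_kinematics(position, orientation): joint angles nearest the present ones, or None.
- env.observe(): the state.
- eyes.get_image(name): name is "side" or "top" or "wrist"; returns a dict with "frame" (420x560x3 uint8, red, green, blue), "depth" (420x560 float32, m along the optical axis (not along the pixel's ray), 0 where there is no reading), "fx", "fy", "cx", "cy" (pixels), "distortion" ([k1, k2, p1, p2, k3] as OpenCV has them; the pictures are not rectified), "R" (3x3) and "t" (3): a world point X has camera coordinates R X + t. Camera axes: x right, y down, z forward; pixel columns grow to the right and rows downward; lengths in m; the calibration is good to about 2 mm. A picture is of the moment at which its call begins.
A pose or a line that the arm cannot do raises env.Unreachable and nothing moves.
- ticket.sign_off(): hands the job in, once; it reports no verdict.
The state is a dict: "clock": time; "q": joint angles; "dq": joint speeds; "joint_efforts": joint torques, N m; "ee_pos": TCP position; "tool_rot": TCP orientation; "force": force on the tool from outside, world axes, zero at the start; "moment": the same for the moment, N m; "opening": finger opening in m.
Only numpy, scipy, OpenCV 4.12 (cv2) and the standard library are available. Lean on these libraries where they do the work, as an engineer would, in place of code of your own. Each camera call takes 0.05 s, during which the arm holds its last target.

### The job

Get the tea ready for the hatch: stand every tea tin upright on the lift's round plate, close to its middle, put the white inner bell over them so that it stands flat inside the plate's rim, then set the red outer cover over the bell and twist it clockwise until its brass ears lock under the orange claws against their stops. After that wind the lift's hand wheel clockwise all the way to its stop, a little more than one full turn, so that the closed pod comes up to the sill. Leave the teacup, jug and strainer alone.

Things in the scene. Friction and masses are not known exactly. Their poses are not given: they have to be found in the camera images.
- tin0_c (a point): blue tea tin (may be absent): upright cylinder 44 mm in diameter and 32 mm tall, with a round red silicone stopper on top, 22 mm in diameter and 32 mm tall (whole thing 64 mm tall, 0.12 kg), gripped by the stopper. The point is at its centre, half-way up (32 mm above its foot, level with the shoulder); z is up.
- tin1_c (a point): yellow tea tin (may be absent): upright cylinder 44 mm in diameter and 32 mm tall, with a round red silicone stopper on top, 22 mm in diameter and 32 mm tall (whole thing 64 mm tall, 0.12 kg), gripped by the stopper. The point is at its centre, half-way up (32 mm above its foot, level with the shoulder); z is up.
- tin2_c (a point): green tea tin (may be absent): upright cylinder 44 mm in diameter and 32 mm tall, with a round red silicone stopper on top, 22 mm in diameter and 32 mm tall (whole thing 64 mm tall, 0.12 kg), gripped by the stopper. The point is at its centre, half-way up (32 mm above its foot, level with the shoulder); z is up.
- bell_c (a point): inner bell: white plastic hollow shell, open below, 140 mm outer diameter, 4 mm wall, 74 mm tall (70 inside), 0.25 kg, with an upright round dark wooden knob on the middle of its top, 22 mm in diameter, 34 mm tall. The point is on its axis, 37 mm above its lower rim (knob from 37 to 71 mm above the point); z is up. Starts standing on the counter.
- cover_c (a point): outer cover: red hollow shell, open below, outer diameter 180, wall 4, height 119 mm (115 inside), 0.4 kg. On top a wooden grip bar 60 long (along x), 22 wide, 36 tall. At the lower rim a brass ear at +x and one at -x, out to 107 mm from the axis, 28 wide, 1 to 8 mm above the rim. Point: on the axis, 59.5 mm above the rim; z up. Stands on the counter at first; fits either way round.
- plate_c (a point): round steel plate of the lift, 190 mm in diameter: centre of its upper surface, 45 mm above the counter when the lift is fully down; rises with the lift. On it stands a rim, inner diameter 152, outer 158, 8 mm high: tins and inner bell stand inside it, the outer cover goes outside it. Orange claws stand at +x and -x of this frame.
- claw_c (a point): cap of the claw at the plate's +x (the one at -x is alike, half a turn round): 40 mm wide, 96 to 121 mm from the plate's axis, 14 to 20 mm above the plate; post beyond 113 mm. A stop shuts one side: set the cover down with its x axis 0.6 to 1.2 rad anticlockwise from above of the plate's x axis, twist clockwise; it stops with both x axes in line (0.04 rad). Point: cap's centre.
- wheel_c (a point): hub of the hand wheel (black disc of 124 mm diameter, lying flat beside the lift, fixed upright axis): the point is on the axis at the mid-height of the crank grip. The wheel stays at its height when the lift rises.
- crank_c (a point): crank grip of the hand wheel: upright red cylinder, 22 mm in diameter and 46 mm tall, 45 mm from the wheel's axis, freely turning on its own pin, so it can be held fast while it is led round; the point is at its centre. Its lower end is 1 mm above the disc.
- wheel (a joint): angle of the hand wheel in rad, growing clockwise seen from above; 0 to 0.6 at the start, stop at 7.0. The lift rises 9.55 mm per rad (about 67 mm in all); the wheel needs about 0.3 to 0.5 N m and stays where it is left.
- teacup: blue ceramic teacup, 76 mm wide, 60 mm tall, origin at the centre of its underside; to be left alone
- jug: empty clear jug with white lid, 100 mm wide, 150 mm tall, origin at the centre of its underside; to be left alone
- strainer: stainless tea strainer, 84 mm bowl, 35 mm tall, with a handle along its +x reaching 125 mm, origin under the bowl; to be left alone
Mind the look-alikes: they are no part of the job. Of the things shaped like the part that bears tin2_c, the green one is meant.

How it is judged:
On the way, in this order (a step that is already met when the one before it is completed fails the run):
1. all tins stand on the plate and the inner bell stands flat over them inside the rim (horizontal distance between each of tin0_c, tin1_c, tin2_c and plate_c below 0.052 m and angle between each of tin0_c, tin1_c, tin2_c's own z axis and vertical below 0.15 rad and z of tin0_c in the frame of plate_c between 0.026 and 0.038 m and z of tin1_c in the frame of plate_c between 0.026 and 0.038 m and z of tin2_c in the frame of plate_c between 0.026 and 0.038 m and horizontal distance between bell_c and plate_c below 0.01 m and angle between bell_c's own z axis and vertical below 0.06 rad and z of bell_c in the frame of plate_c between 0.033 and 0.041 m), for 0.2 s.
2. the outer cover is down on the plate and twisted home, ears under the claws (all of step 1 and horizontal distance between cover_c and plate_c below 0.01 m and angle between the x axis of cover_c and the x axis of plate_c, either way round below 0.1 rad and angle between cover_c's own z axis and vertical below 0.05 rad and z of cover_c in the frame of plate_c between 0.0555 and 0.0635 m), for 0.2 s.
3. the hand wheel is wound to its stop (value of joint wheel above 6.7 rad), for 0.2 s.
At the end, for the whole second after the job is handed in: Every tin stands upright (0.15 rad) within 52 mm of the plate's axis, the bell flat over them (10 mm), the outer cover down on the plate (10 mm) with its ears under the claws (x axes within 0.10 rad), the wheel beyond 6.7 rad of its 7.0, all at rest (all of step 2 and value of joint wheel above 6.7 rad and linear speed of cover below 0.02 m/s); the robot touches nothing.
It fails at once if the teacup is moved by more than 3 cm (distance of teacup from where it was at the start of the episode above 0.03 m).
It fails at once if the jug is moved by more than 3 cm (distance of jug from where it was at the start of the episode above 0.03 m).
It fails at once if the strainer is moved by more than 3 cm (distance of strainer from where it was at the start of the episode above 0.03 m).
Of tin0, tin1, tin2 only 1 to 3 are there at a start; the rules pass over those that are not, and their reading is None.
At some moment in a run one of tin0, tin1, tin2, bell, cover may be knocked a few centimetres aside while the robot is not near it.
It also fails if it takes over 210 s, if anything falls off the work surface, if the arm or the gripper's body presses on something with over 40 N, if the wrist force passes 120 N, or if a joint passes its speed limit or range.

## Working session

There is one attempt and no reset: what is moved stays moved. The work goes in short steps, each a Python script; the robot and the scene stay as the last script left them, time stands still between calls to the robot, and variables do not carry over. Pictures are saved under pics/ and viewed, and the job is handed in when it is done.

```bash
ls -la; mkdir -p pics; python3 - <<'E'
from rig import env, eyes, ticket
import cv2
print(env.observe(), env.tip_extent)
for n in ("side","top","wrist"):
    d=eyes.get_image(n); cv2.imwrite(f"pics/a_{n}.png",d["frame"][:,:,::-1])
    print(n,d["fx"],d["fy"],d["cx"],d["cy"],d["distortion"],d["R"],d["t"])
E
```

```text
total 12
drwxr-xr-x  3 agent agent 4096 Dec  6 21:16 .
drwxr-xr-x 23 root  root  4096 Dec  6 21:16 ..
drwxr-xr-x  2 agent agent 4096 Dec  6 21:16 pics
{'clock': 0.0, 'q': array([ 1.20380235e+00,  2.17769198e-01,  1.61494435e+00, -4.81304657e-06,
        1.31128305e+00, -1.12193572e-01]), 'dq': array([-7.93094149e-05,  1.75528520e-03, -3.06187204e-04,  9.70872492e-04,
       -4.21363795e-04, -1.14801488e-03]), 'joint_efforts': array([-8.83288503e-04, -3.96849096e+01, -3.03853011e+01, -1.73977410e-04,
        9.85054532e-03,  2.54738779e-05]), 'ee_pos': array([0.15722291, 0.60408396, 0.24095357]), 'tool_rot': array([ 1.27055141e-01,  9.91894927e-01, -1.16818840e-03, -2.82978728e-04]), 'force': array([-0.33613219,  0.45574964, -0.43409641]), 'moment': array([-0.04370715,  0.0123669 , -0.05131546]), 'opening': 0.08521104457971304} 0.011
side 430.26434111044887 430.26434111044887 272.0248916216292 210.55818425609675 [0.04638275 0.         0.         0.         0.        ] [[ 0.8927456  -0.45034422 -0.01397761]
 [-0.29585013 -0.56252002 -0.77203882]
 [ 0.33982053  0.69336954 -0.63542167]] [-0.49927639  0.25388618  1.04343483]
top 380.5368935599655 380.5368935599655 274.01783961337014 207.20360968497 [0.01513999 0.         0.         0.         0.        ] [[ 0.00680326 -0.99969766 -0.02362847]
 [-0.99162348 -0.00369673 -0.12910925]
 [ 0.12898287  0.02430891 -0.99134883]] [0.00638966 0.55562902 1.05667932]
wrist 305.0163968185552 305.0163968185552 279.1476732233699 211.49769134964316 [-0.04173269  0.          0.          0.          0.        ] [[ 0.25158752  0.96783229 -0.0020928 ]
 [ 0.92563296 -0.23998513  0.29259318]
 [ 0.28267889 -0.07554996 -0.95623473]] [-0.62461676 -0.0376325   0.38002284]
```

View pics/a_top.png

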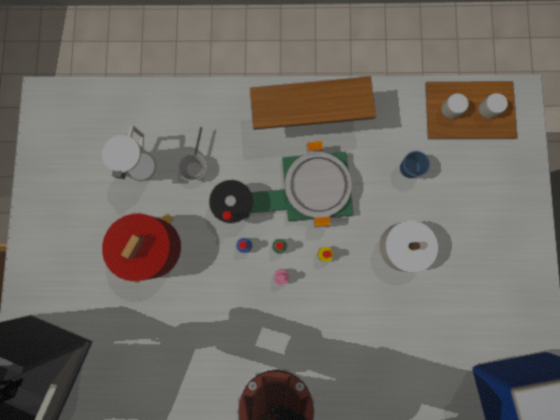

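View pics/a_side.png

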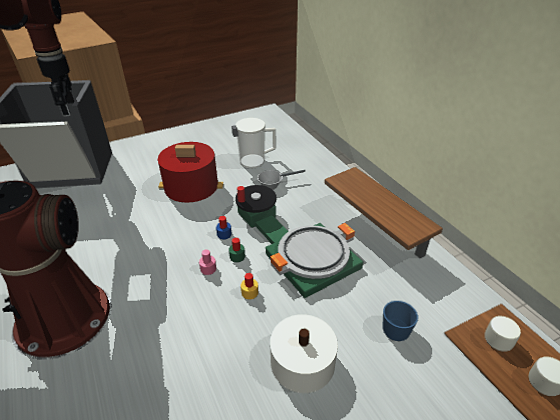

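View pics/a_wrist.png

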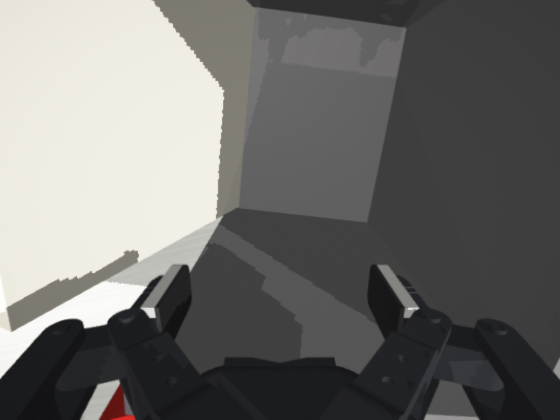

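Candidates, as top-image pixels:
- **Tins:** blue (244,245), green (280,245) and yellow (326,254). The pink one at (281,277) is the look-alike.
- **Bell:** white with a dark knob at (412,246). Look-alikes are the white cups at (455,105) and (493,105) and the jug lid at (121,153).
- **Cover:** red at (140,247).
- **Plate and wheel:** plate at (318,184), wheel at (230,201), crank at (227,216).

Next I'll check these in a close crop and measure them.

```bash
cat > h.py <<'E'
import numpy as np, cv2
from rig import env, eyes, ticket
def ray(d,uv):
    K=np.array([[d["fx"],0,d["cx"]],[0,d["fy"],d["cy"]],[0,0,1.]])
    p=cv2.undistortPoints(np.array(uv,float).reshape(-1,1,2),K,np.array(d["distortion"],float)).reshape(-1,2)
    R=np.array(d["R"]);t=np.array(d["t"])
    D=np.c_[p,np.ones(len(p))]@R   # R^T * v
    return -R.T@t, D
def onz(d,uv,z):
    C,D=ray(d,uv); return C+D*((z-C[2])/D[:,2])[:,None]
def proj(d,X):
    K=np.array([[d["fx"],0,d["cx"]],[0,d["fy"],d["cy"]],[0,0,1.]])
    rv,_=cv2.Rodrigues(np.array(d["R"]))
    return cv2.projectPoints(np.array(X,float).reshape(-1,1,3),rv,np.array(d["t"],float),K,np.array(d["distortion"],float))[0].reshape(-1,2)
def cloud(d):
    h,w=d["depth"].shape
    u,v=np.meshgrid(np.arange(w),np.arange(h))
    C,D=ray(d,np.c_[u.ravel(),v.ravel()])
    X=C+D*d["depth"].reshape(-1,1)   # D has unit cam-z
    return X.reshape(h,w,3)
def hsv(d): return cv2.cvtColor(d["frame"],cv2.COLOR_RGB2HSV)
def mask(d,lo,hi):
    return cv2.inRange(hsv(d),np.array(lo),np.array(hi))
E
python3 - <<'E'
import cv2
for n,(x0,y0,x1,y1) in {"top":(200,140,360,300),"side":(150,130,350,390)}.items():
    im=cv2.imread(f"pics/a_{n}.png")[y0:y1,x0:x1]
    s=min(800/im.shape[1],600/im.shape[0])
    cv2.imwrite(f"pics/crop_{n}.png",cv2.resize(im,None,fx=s,fy=s,interpolation=cv2.INTER_CUBIC))
E
python3 - <<'E'
from h import *
d=eyes.get_image("top"); X=cloud(d)
for nm,(u,v) in dict(blue=(244,245),green=(280,245),yel=(326,254),pink=(281,277),knob=(413,246),bar=(132,246),plate=(318,184),crank=(227,216),table=(380,320),claw=(315,146),claw2=(322,222)).items():
    print(nm,X[v,u].round(4),hsv(d)[v,u])
E
```

```text
blue [0.4462 0.0909 0.0644] [  1 211 150]
green [ 0.4468 -0.0086  0.064 ] [  1 213 153]
yel [ 0.423  -0.1347  0.0656] [  2 212 154]
pink [ 0.3598 -0.0117  0.0626] [170  95 158]
knob [ 0.4452 -0.3572  0.1076] [  9 103  69]
bar [0.4394 0.3658 0.1568] [ 16 137 138]
plate [ 0.6218 -0.1163  0.0454] [ 18  10 133]
crank [0.521  0.132  0.1176] [  2 230 152]
table [ 0.2392 -0.2924 -0.0006] [ 36   9 141]
claw [ 0.7282 -0.1069  0.0639] [ 16 255 157]
claw2 [ 0.5107 -0.1244  0.0676] [ 17 252 158]
```

View pics/crop_top.png

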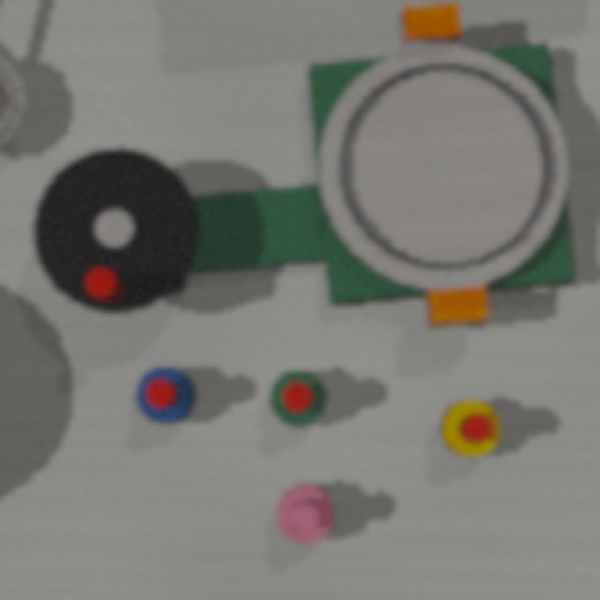

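View pics/crop_side.png

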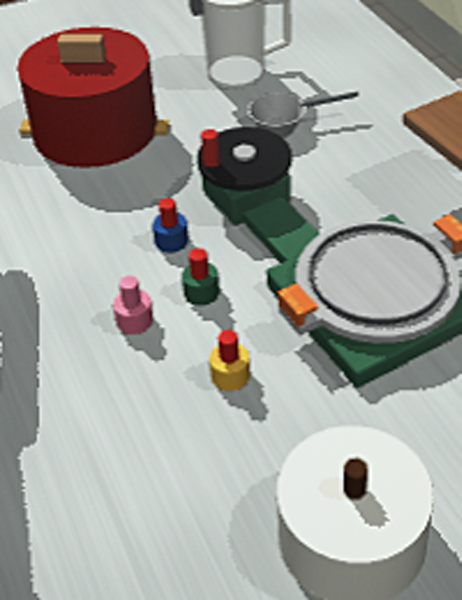

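Choices confirmed: the tin with the green body and red stopper is tin2. The pink one has a pink stopper, so it isn't wanted. Next come the precise measurements.

```bash
cat >> h.py <<'E'
def blobs(m,amin=15):
    n,l,s,c=cv2.connectedComponentsWithStats(m,connectivity=8)
    return [(l==i,s[i,4],c[i]) for i in range(1,n) if s[i,4]>=amin]
RED1=((0,150,60),(5,255,255)); 
def redm(d): return mask(d,(0,150,50),(6,255,255))|mask(d,(174,150,50),(180,255,255))
def topcent(d,m,z,X=None):
    """centroid of mask pixels whose depth height is near z, ray onto plane z"""
    X=cloud(d) if X is None else X
    k=m.astype(bool)&(abs(X[...,2]-z)<0.006)
    v,u=np.nonzero(k)
    return onz(d,np.c_[u,v],z).mean(0),len(u)
def edgefit(m):
    c=max(cv2.findContours(m.astype(np.uint8),cv2.RETR_EXTERNAL,cv2.CHAIN_APPROX_NONE)[0],key=cv2.contourArea)
    return c.reshape(-1,2).astype(float)
def circfit(P):
    A=np.c_[2*P[:,:2],np.ones(len(P))]; b=(P[:,:2]**2).sum(1)
    s=np.linalg.lstsq(A,b,rcond=None)[0]
    return s[:2],np.sqrt(s[2]+s[:2]@s[:2])
E
python3 - <<'E'
from h import *
for n in ("top","side"):
    d=eyes.get_image(n); X=cloud(d); print(n)
    for m,a,c in blobs(redm(d)):
        zt=np.percentile(X[m][:,2],90)
        z=0.064 if zt<0.075 else (0.1176 if zt<0.125 else 0.119)
        p,k=topcent(d,m,z,X); print(" red",c.round(1),a,round(zt,4),p.round(4),k)
    for m,a,c in blobs(mask(d,(12,200,60),(21,255,255)),20):
        z=np.median(X[m][:,2]);
        k=m&(X[...,2]>0.055); 
        if k.sum(): 
            zz=np.median(X[k][:,2]);p,kk=topcent(d,m,zz,X);print(" orange",c.round(1),a,zz.round(4),p.round(4),kk)
    # generic height slabs
    def slab(z0,z1,x0,x1,y0,y1): return (X[...,2]>z0)&(X[...,2]<z1)&(X[...,0]>x0)&(X[...,0]<x1)&(X[...,1]>y0)&(X[...,1]<y1)
    for nm,s,z in (("knob",slab(.1,.115,.38,.52,-.42,-.28),.108),("bar",slab(.147,.165,.38,.5,.28,.46),.155),):
        p,k=topcent(d,s,z,X); v,u=np.nonzero(s); 
        P=onz(d,np.c_[u,v],z)[:,:2]; r=cv2.minAreaRect((P*1000).astype(np.float32)); print(" ",nm,p.round(4),k,r)
    for nm,s,z in (("belltop",slab(.066,.082,.34,.55,-.45,-.25),.074),("covertop",slab(.112,.126,.32,.56,.25,.5),.119),("platetop",slab(.04,.06,.5,.75,-.23,.0),.045),("wheel",slab(.06,.085,.48,.66,.05,.22),.0706),):
        if s.sum()<50: print(nm,'few');continue
        P=onz(d,edgefit(s),np.median(X[s][:,2])); c,r=circfit(P)
        print(" ",nm,np.median(X[s][:,2]).round(4),c.round(4),r.round(4),"rms",np.std(np.hypot(*(P[:,:2]-c).T)-r).round(4))
E
```

```text
top
 red [226.8 215.2] 70 0.12 [0.5229 0.1317 0.1176] 54
 red [139.1 247.3] 3518 0.1211 [0.438  0.3697 0.1176] 3183
 red [242.9 244.6] 37 0.0656 [0.4473 0.0939 0.064 ] 36
 red [279.  245.5] 44 0.0653 [ 0.4452 -0.0059  0.064 ] 43
 red [326.5 253.9] 28 0.0656 [ 0.4234 -0.1363  0.064 ] 28
 orange [314.8 145.7] 95 0.0657 [ 0.7286 -0.1066  0.0657] 93
 orange [321.6 221.1] 97 0.0658 [ 0.5134 -0.1236  0.0658] 97
 orange [327.9 253.8] 23 0.0632 [ 0.4209 -0.141   0.0632] 10
  knob [ 0.4462 -0.3639  0.108 ] 54 ((446.523681640625, -362.4286193847656), (18.235960006713867, 20.81882095336914), 0.4318559467792511)
  bar [0.4389 0.3713 0.155 ] 211 ((438.84661865234375, 370.669189453125), (24.21622657775879, 59.9370231628418), 61.74068832397461)
  belltop 0.0729 [ 0.4461 -0.3644] 0.0685 rms 0.0008
  covertop 0.1189 [0.439  0.3719] 0.0884 rms 0.0008
  platetop 0.0459 [ 0.6233 -0.1157] 0.0951 rms 0.0046
  wheel 0.0716 [0.5675 0.1302] 0.0614 rms 0.001
side
 red [187.4 173.2] 2573 0.1185 [0.4346 0.354  0.1176] 1124
 red [240.7 193.9] 104 0.1178 [0.5242 0.1268 0.1176] 31
 red [222.5 221.6] 77 0.0636 [0.4
[... 456 characters left out ...]
y
    p=cv2.undistortPoints(np.array(uv,float).reshape(-1,1,2),K,np.array(d["distortion"],float)).reshape(-1,2)
      ~~~~~~~~~~~~~~~~~~~^^^^^^^^^^^^^^^^^^^^^^^^^^^^^^^^^^^^^^^^^^^^^^^^^^^^^^^^^^^^^^^^^^^^^^
cv2.error: OpenCV(4.12.0) /io/opencv/modules/calib3d/src/undistort.dispatch.cpp:347: error: (-215:Assertion failed) CV_IS_MAT(_src) && CV_IS_MAT(_dst) && (_src->rows == 1 || _src->cols == 1) && (_dst->rows == 1 || _dst->cols == 1) && _src->cols + _src->rows - 1 == _dst->rows + _dst->cols - 1 && (CV_MAT_TYPE(_src->type) == CV_32FC2 || CV_MAT_TYPE(_src->type) == CV_64FC2) && (CV_MAT_TYPE(_dst->type) == CV_32FC2 || CV_MAT_TYPE(_dst->type) == CV_64FC2) in function 'cvUndistortPointsInternal'
```

```bash
cat >> h.py <<'E'
from scipy.spatial.transform import Rotation as Ro
def quat(a):
    y=np.array([np.cos(a),np.sin(a),0]); z=np.array([0,0,-1.]); x=np.cross(y,z)
    return Ro.from_matrix(np.c_[x,y,z]).as_quat()
def best(p,a):
    """quat for jaw axis yaw a (mod pi), the one with smaller |q6|"""
    c=[]
    for k in (0,1):
        q=quat(a+k*np.pi); j=env.inverse_kinematics(list(p),list(q))
        if j is not None: c.append((abs(j[5]),q,j,a+k*np.pi))
    c=sorted(c,key=lambda t:t[0]); return c[0][1],c[0][2],c[0][3]
def st(msg=""):
    o=env.observe(); print(msg,"t",round(o["clock"],2),"p",np.round(o["ee_pos"],4),"F",np.round(o["force"],1),"M",np.round(o["moment"],2),"op",round(o["opening"],4),"q6",round(o["q"][5],2)); return o
def save(d,n): cv2.imwrite(f"pics/{n}.png",d["frame"][:,:,::-1])
E
python3 - <<'E'
from h import *
q,j,a=best((0.42,-0.02,0.27),np.pi/2); print(j,a)
env.move_to([0.40,-0.02,0.27],list(q)); st()
d=eyes.get_image("wrist"); save(d,"w1"); C=-d["R"].T@d["t"]; print(C,d["R"][2])
X=cloud(d)
for m,a,c in blobs(redm(d),60):
    zt=np.percentile(X[m][:,2],90); p,k=(topcent(d,m,0.064,X) if zt<.08 else (0*C,0)); print(c.round(1),a,zt.round(4),p.round(4),k)
E
```

```text
[-2.14839866e-01 -2.67988884e-01  2.03542393e+00 -4.44089210e-16
  1.37415761e+00  1.35595646e+00] 4.71238898038469
 t 2.68 p [ 0.4002 -0.0195  0.2701] F [ 0.5  0.8 -0.2] M [ 0.01  0.02 -0.02] op 0.0856 q6 1.35
[ 0.47398955 -0.01847166  0.40207626] [-2.91334526e-01 -3.43105484e-04 -9.56621177e-01]
[113.7  61.8] 1019 0.12 [ 0. -0.  0.] 0
[178.8 141.9] 391 0.065 [0.4495 0.0938 0.064 ] 300
[268.5 144.2] 317 0.0651 [ 0.4476 -0.0069  0.064 ] 311
[383.3 163.5] 375 0.065 [ 0.426 -0.137  0.064] 292
```

View pics/w1.png

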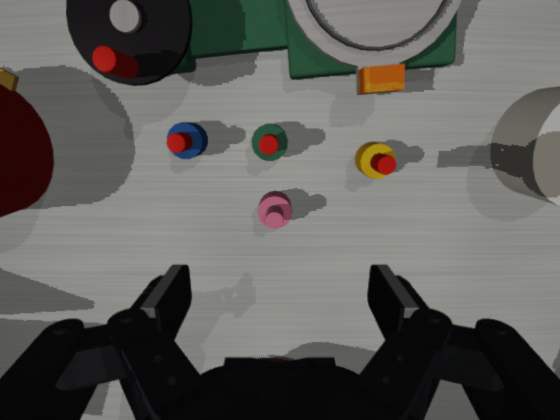

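The wrist and top views agree on the tins: blue red-stopper (178,142), green (268,144) and yellow (383,163), with pink at (275,213) ignored. One wrist look at the plate, then I'll start moving tins.

```bash
python3 - <<'E'
from h import *
q,j,a=best((0.58,-0.115,0.30),np.pi/2)
env.move_to([0.58,-0.115,0.30],list(q)); st()
d=eyes.get_image("wrist"); save(d,"w2"); X=cloud(d)
cl=[]
for m,a,c in blobs(mask(d,(12,200,60),(21,255,255)),60):
    if np.median(X[m][:,2])<0.055 and a<200: continue
    k=m&(X[...,2]>0.061); z=np.median(X[k][:,2])
    v,u=np.nonzero(k); P=onz(d,np.c_[u,v],0.0655); r=cv2.minAreaRect((P[:,:2]*1000).astype(np.float32)); print("claw",c.round(1),a,z.round(4),P.mean(0).round(4),r)
    cl.append(P.mean(0))
# inner floor inside dark ring: rim top edges
g=cv2.cvtColor(d["frame"],cv2.COLOR_RGB2GRAY)
cc=np.array([0.622,-0.1155])
rr=np.hypot(X[...,0]-cc[0],X[...,1]-cc[1])
for nm,s in (("plate",(rr<.112)&(X[...,2]>.04)&(X[...,2]<.051)),):
    print(np.median(X[(rr<.05)][:,2]))
    P=onz(d,edgefit(s),0.0455); P=P[np.hypot(P[:,0]-cc[0],P[:,1]-cc[1])<.102]
    c,r=circfit(P); print(nm,c,r,len(P))
ring=(abs(rr-.0775)<.008)&(X[...,2]>.0505)&(X[...,2]<.058)
v,u=np.nonzero(ring);P=onz(d,np.c_[u,v],0.0535); c,r=circfit(P); print("ring",c,r,len(P))
E
```

```text
t 3.57 p [ 0.5792 -0.1142  0.2993] F [-1.2  0.4 -0.2] M [-0.02 -0.05 -0.  ] op 0.0853 q6 1.26
claw [274.3  43.8] 907 0.067 [ 0.7313 -0.1076  0.0655] ((730.9810791015625, -107.51653289794922), (24.95223045349121, 40.33918762207031), 4.825793743133545)
claw [288.8 230.1] 572 0.0668 [ 0.516  -0.1255  0.0655] ((515.8123168945312, -125.57640838623047), (25.257875442504883, 39.682151794433594), 4.240776538848877)
0.37247328972366744
plate [ 0.62313379 -0.11653349] 0.09511490028064905 456
ring [ 0.62342131 -0.11652473] 0.07681626544704005 1223
```

View pics/w2.png

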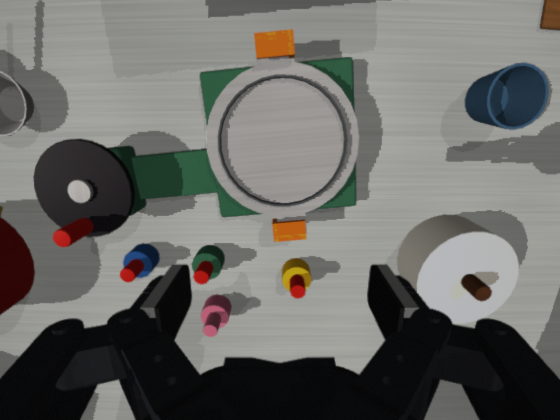

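Plate centre (285,140) gives (0.6232, -0.1165) with axis about 0.08 rad, and the claws at (274,44) and (289,230) agree to about 1 mm. Now the tins.

```bash
cat >> h.py <<'E'
PC=np.array([0.6232,-0.1165]); PA=0.081
BODY=dict(blue=((100,120,30),(125,255,255)),green=((60,90,20),(90,255,255)),yellow=((22,150,50),(33,255,255)))
def find_tin(d,name,exp,zfoot=0.0):
    X=cloud(d); out=[]
    mb=cv2.dilate(mask(d,*BODY[name]),np.ones((5,5)))
    for m,a,c in blobs(redm(d),60):
        z=np.percentile(X[m][:,2],90)
        if abs(z-0.064-zfoot)>0.012: continue
        if not (mb[m]>0).any(): continue
        p,k=topcent(d,m,0.064+zfoot,X); out.append((np.hypot(*(p[:2]-exp)),p[:2],k))
    out.sort(key=lambda t:t[0]); return out
def put_tin(name,exp,th,r=0.031,zg=0.049):
    tgt=PC+r*np.array([np.cos(PA+th),np.sin(PA+th)])
    q,_,a=best((*exp,0.22),PA+th+np.pi/2)
    q2,_,a2=best((*tgt,0.25),a)
    q,_,a=best((*exp,0.22),a2)
    env.move_to([*exp,0.22],list(q)); d=eyes.get_image("wrist"); save(d,"pick_"+name)
    f=find_tin(d,name,exp); print(name,f)
    if not f or f[0][0]>0.012: print("CHECK"); return False
    p=f[0][1]
    env.move_straight([*p,0.12],v=0.2); env.move_straight([*p,zg],v=0.1)
    env.close(60); o=st("grip")
    if o["opening"]<0.015: print("MISS"); return False
    env.move_straight([*p,0.23],v=0.25)
    q2=quat(a) if abs(np.sin(a-a2))<1e-6 else q2
    env.move_to([*tgt,0.23],list(q2)); env.move_straight([*tgt,0.12],v=0.25)
    env.move_straight([*tgt,zg+0.0465+0.002],v=0.05); st("down")
    env.open_gripper(); env.move_straight([*tgt,0.23],v=0.25); st("done"); return True
E
python3 - <<'E'
from h import *
print(put_tin("blue",np.array([0.4485,0.0935]),0.0))
d=eyes.get_image("top"); save(d,"t1")
E
```

```text
blue [(np.float64(0.0025068883136547477), array([0.45040119, 0.095134  ]), 363)]
grip t 6.81 p [0.4506 0.0951 0.0493] F [-0.4 -0.   3. ] M [-0.06  0.08 -0.  ] op 0.0201 q6 1.55
down t 10.0 p [ 0.6539 -0.114   0.0971] F [-0.3  0.1 -0.8] M [-0.02 -0.08  0.  ] op 0.02 q6 1.21
done t 11.33 p [ 0.6533 -0.1137  0.2287] F [-1.  -0.1 -0.5] M [-0.05 -0.03  0.04] op 0.0852 q6 1.21
True
```

View pics/t1.png

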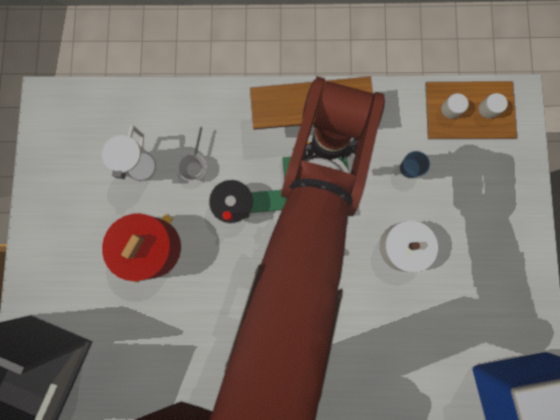

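The arm hides the plate in the top view, but the bell (412,246) and cover (137,247) haven't moved. Green is next, then yellow.

```bash
python3 - <<'E'
from h import *
ok=put_tin("green",np.array([0.4465,-0.0065]),2*np.pi/3)
if ok: put_tin("yellow",np.array([0.4248,-0.1365]),-2*np.pi/3)
q,j,a=best((0.56,-0.115,0.32),np.pi/2)
env.move_to([0.56,-0.115,0.32],list(q)); st()
d=eyes.get_image("wrist"); save(d,"w3")
for n in BODY: print(n,[(t[1].round(4),((t[1]-PC)*1000).round(1)) for t in find_tin(d,n,PC,0.0465)])
E
```

```text
green [(np.float64(0.0009545641945178593), array([ 0.44656228, -0.00554747]), 377)]
grip t 15.29 p [ 0.4467 -0.0056  0.0494] F [-1.1 -0.2  3.9] M [-0.05  0.26 -0.02] op 0.0203 q6 -0.77
down t 18.11 p [ 0.6054 -0.091   0.0972] F [-0.8 -0.  -1.1] M [-0.04 -0.04  0.02] op 0.0202 q6 -0.87
done t 19.44 p [ 0.6048 -0.0908  0.2288] F [-0.2 -0.3 -0.9] M [-0.03  0.05 -0.02] op 0.0856 q6 -0.87
yellow [(np.float64(0.001311876657816429), array([ 0.42596464, -0.13710384]), 353)]
grip t 22.43 p [ 0.4263 -0.1373  0.0493] F [ 0.6 -0.6  2.9] M [0.02 0.02 0.05] op 0.0202 q6 -0.03
down t 25.26 p [ 0.6098 -0.1444  0.0971] F [ 0.1 -0.4 -1.2] M [-0.02 -0.04 -0.02] op 0.0203 q6 0.1
done t 26.59 p [ 0.6091 -0.1442  0.2288] F [-0.3  0.1 -0.3] M [-0.02 -0.02 -0.01] op 0.0856 q6 0.1
 t 27.66 p [ 0.5593 -0.1148  0.3178] F [-0.1 -0.3 -0.3] M [-0.02  0.   -0.02] op 0.0849 q6 1.24
blue [(array([ 0.6526, -0.1139]), array([29.4,  2.6]))]
green [(array([ 0.6064, -0.0924]), array([-16.8,  24.1]))]
yellow [(array([ 0.6095, -0.1452]), array([-13.7, -28.7]))]
```

View pics/w3.png

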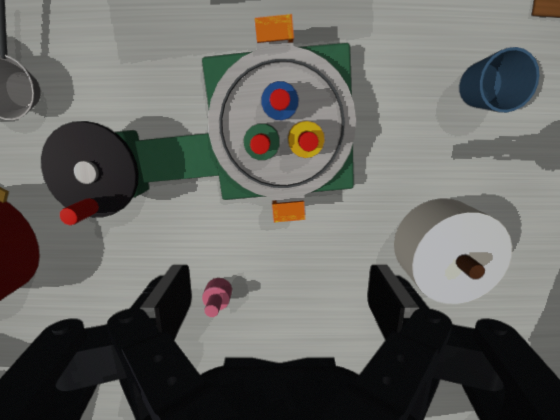

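All three tins stand upright inside the rim: blue (280,100), green (262,143), yellow (306,140). Now the bell.

```bash
python3 - <<'E'
from h import *
e=np.array([0.446,-0.364])
q2,_,a2=best((*PC,0.27),np.pi/2); q,_,a=best((*e,0.25),a2)
env.move_to([*e,0.25],list(q)); d=eyes.get_image("wrist"); save(d,"bellpick"); X=cloud(d)
s=(abs(X[...,0]-e[0])<.05)&(abs(X[...,1]-e[1])<.05)&(abs(X[...,2]-.108)<.005)
v,u=np.nonzero(s); P=onz(d,np.c_[u,v],.108); print("knob",P.mean(0),np.ptp(P,axis=0),len(u))
s=(abs(X[...,0]-e[0])<.1)&(abs(X[...,1]-e[1])<.1)&(abs(X[...,2]-.074)<.004)
if s.sum()>500:
    E=edgefit(s); E=E[(E[:,0]>2)&(E[:,1]>2)&(E[:,1]<417)]; P2=onz(d,E,.074); k=abs(np.hypot(P2[:,0]-e[0],P2[:,1]-e[1])-.07)<.006; print("top",circfit(P2[k]),k.sum())
E
```

```text
knob [ 0.4486732  -0.36617664  0.108     ] [0.02208348 0.02050426 0.        ] 415
top (array([ 0.44801794, -0.36597664]), np.float64(0.06904610276481435)) 375
```

View pics/bellpick.png

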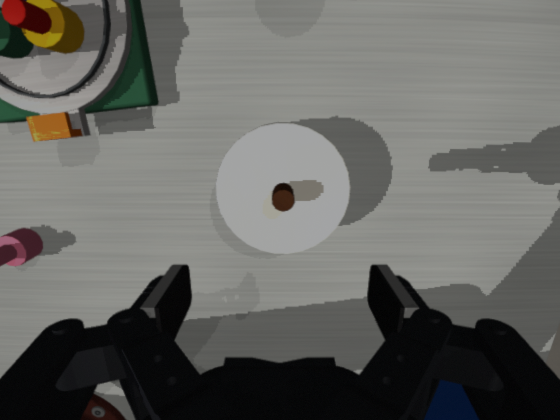

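The knob is at (283,197), and the knob and bell-top circle agree. Pick and place.

```bash
python3 - <<'E'
from h import *
p=np.array([0.4483,-0.3661]); zg=0.090
q2,_,a2=best((*PC,0.27),np.pi/2)
env.move_straight([*p,0.15],v=0.2); env.move_straight([*p,zg],v=0.1); env.close(80); o=st("grip")
assert o["opening"]>0.015
env.move_straight([*p,0.27],v=0.2); st("up")
env.move_to([*PC,0.27],list(q2)); d=eyes.get_image("side"); save(d,"bell_side")
env.move_straight([*PC,0.16],v=0.15); st()
env.move_straight([*PC,zg+0.0465+0.003],v=0.05); st("down")
env.open_gripper(); st("open")
env.move_straight([*PC,0.30],v=0.25)
P=[0.56,-0.115,0.34]; env.move_straight(P,v=0.2)
d=eyes.get_image("wrist"); save(d,"w4"); X=cloud(d)
s=(np.hypot(X[...,0]-PC[0],X[...,1]-PC[1])<.09)&(abs(X[...,2]-.1205)<.006); print(np.median(X[s][:,2]))
E=edgefit(s); P2=onz(d,E,.1205); k=abs(np.hypot(P2[:,0]-PC[0],P2[:,1]-PC[1])-.07)<.012; print("top",circfit(P2[k]),k.sum())
# plane tilt
v=X[s]; A=np.c_[v[:,:2]-PC,np.ones(len(v))]; print("tilt",np.linalg.lstsq(A,v[:,2],rcond=None)[0])
d=eyes.get_image("side"); save(d,"bell_side2")
E
python3 - <<'E'
import cv2,numpy as np
a=cv2.imread("pics/w4.png");b=cv2.imread("pics/bell_side2.png")[180:330,220:420]
b=cv2.resize(b,(400,300),interpolation=cv2.INTER_CUBIC); a=cv2.resize(a,(400,300))
cv2.imwrite("pics/w4c.png",np.hstack([a,b]))
E
```

```text
grip t 30.87 p [ 0.4486 -0.3665  0.0905] F [-1.3 -0.8  2.4] M [0.11 0.04 0.07] op 0.02 q6 0.76
up t 31.92 p [ 0.4474 -0.3652  0.2679] F [ 0.5  0.3 -3. ] M [0.02 0.05 0.03] op 0.0197 q6 0.76
 t 34.02 p [ 0.6241 -0.117   0.1613] F [-0.1 -0.7 -1.8] M [ 0.01  0.03 -0.01] op 0.0195 q6 1.28
down t 34.58 p [ 0.6229 -0.1164  0.1389] F [ 0.4 -0.8 -2. ] M [ 0.02 -0.01  0.  ] op 0.02 q6 1.28
open t 35.23 p [ 0.6232 -0.1165  0.1396] F [ 0.3 -0.9  0.1] M [ 0.04 -0.03  0.  ] op 0.0852 q6 1.28
0.12089505235104642
top (array([ 0.62263504, -0.11563898]), np.float64(0.06887048561262235)) 358
tilt [ 1.02359020e-03 -1.10820527e-04  1.20885806e-01]
```

View pics/w4c.png

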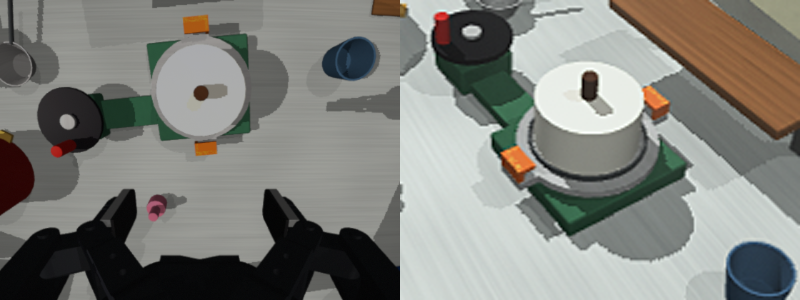

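The bell stands flat (tilt about 0.001 rad) and centred to about 1 mm. Now the cover.

```bash
python3 - <<'E'
from h import *
e=np.array([0.439,0.371])
for pa in (PA+0.9,PA+0.9+np.pi):
    for b in (np.pi/2,-np.pi/2):
        r=[]
        for p,y in (((*PC,.34),pa+b),((*PC,.19),pa+b),((*PC,.19),pa+b-0.9),((*PC,.19),pa+b-1.0)):
            j=env.inverse_kinematics(list(p),list(quat(y))); r.append(None if j is None else round(j[5],2))
        print(pa,b,r)
q,j,a=best((*e,0.32),-0.5+np.pi/2); print(a,j)
env.move_to([*e,0.32],list(q)); d=eyes.get_image("wrist"); save(d,"coverpick"); X=cloud(d)
rr=np.hypot(X[...,0]-e[0],X[...,1]-e[1])
s=(rr<.06)&(abs(X[...,2]-.156)<.006); v,u=np.nonzero(s); P=onz(d,np.c_[u,v],.155); print("bar",P.mean(0),cv2.minAreaRect((P[:,:2]*1000).astype(np.float32)))
s=(rr<.12)&(abs(X[...,2]-.12)<.006); E=edgefit(s); E=E[(E[:,0]>2)&(E[:,1]>2)&(E[:,1]<417)&(E[:,0]<557)]; P2=onz(d,E,.119)
k=abs(np.hypot(P2[:,0]-e[0],P2[:,1]-e[1])-.09)<.012; print("top",circfit(P2[k]),k.sum())
E
```

```text
0.981 1.5707963267948966 [None, None, np.float64(-1.95), np.float64(-1.85)]
0.981 -1.5707963267948966 [np.float64(0.29), np.float64(0.29), np.float64(1.19), np.float64(1.29)]
4.122592653589793 1.5707963267948966 [np.float64(0.29), np.float64(0.29), np.float64(1.19), np.float64(1.29)]
4.122592653589793 -1.5707963267948966 [None, None, np.float64(-1.95), np.float64(-1.85)]
1.0707963267948966 [ 5.79553267e-01  5.68484738e-02  1.64667689e+00 -4.44089210e-16
  1.43806729e+00 -4.91243060e-01]
bar [0.43952539 0.37287972 0.155     ] ((439.8748474121094, 372.4120178222656), (21.38861656188965, 59.05603790283203), 61.95162582397461)
top (array([0.44086438, 0.37169629]), np.float64(0.08883572737971165)) 448
```

View pics/coverpick.png

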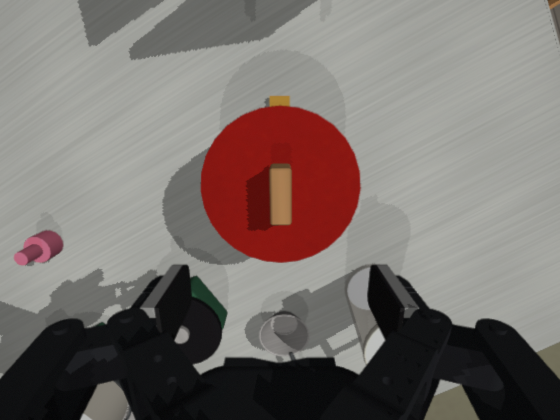

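Bar at (281,194), ear at (280,100) in line with it, bar angle -0.49 rad. Grip and carry.

```bash
python3 - <<'E'
from h import *
p=np.array([0.4402,0.3722]); zg=0.135
env.move_straight([*p,0.22],list(quat(np.radians(61.95))),v=0.2); env.move_straight([*p,zg],v=0.1)
env.close(100); o=st("grip"); assert o["opening"]>0.015
env.move_straight([*p,0.34],v=0.2); st("up")
env.move_to([*PC,0.345],list(quat(PA+0.9-np.pi/2))); st("over")
d=eyes.get_image("side"); save(d,"cov_side"); d=eyes.get_image("top"); save(d,"cov_top")
E
python3 - <<'E'
import cv2,numpy as np
a=cv2.imread("pics/cov_side.png");b=cv2.imread("pics/cov_top.png")
cv2.imwrite("pics/covc.png",np.hstack([cv2.resize(a,(400,300)),cv2.resize(b,(400,300))]))
E
```

```text
grip t 40.77 p [0.4401 0.3718 0.1354] F [-1.6 -2.6  4.4] M [-0.31  0.19 -0.02] op 0.021 q6 -0.5
up t 41.94 p [0.4393 0.3716 0.3375] F [ 0.4  0.4 -5.1] M [-0.01  0.03 -0.02] op 0.0207 q6 -0.5
over t 43.83 p [ 0.6233 -0.1151  0.345 ] F [-0.4  0.4 -4.7] M [-0.03  0.03 -0.01] op 0.0205 q6 0.29
```

View pics/covc.png

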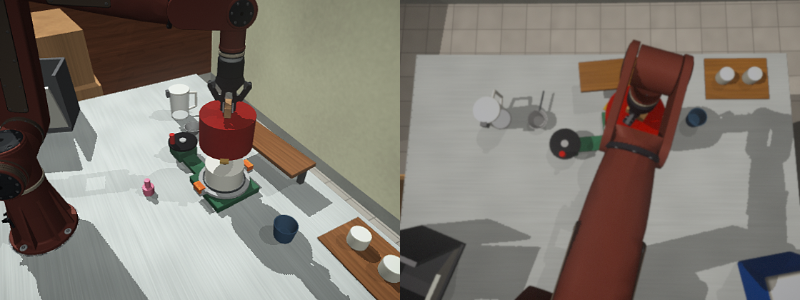

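The bell is still in place under the cover. Lowering in steps, then twisting with joint 6 only.

```bash
python3 - <<'E'
from h import *
env.move_straight([*PC,0.22],v=0.15); st()
env.move_straight([*PC,0.19],v=0.05); f0=st()["force"][2]
z=0.19
while z>0.177:
    z-=0.0015; env.move_straight([*PC,z],v=0.03); o=st(f"{z:.4f}")
    if o["force"][2]>f0+4 or abs(o["moment"][:2]).max()>1.0: break
E
```

```text
t 44.92 p [ 0.6242 -0.1168  0.2215] F [-0.1 -0.6 -4.1] M [-0.05 -0.06  0.01] op 0.0208 q6 0.29
 t 45.67 p [ 0.6233 -0.1165  0.19  ] F [-0.  -0.7 -5.8] M [-0.   -0.02  0.04] op 0.0206 q6 0.29
0.1885 t 45.92 p [ 0.6234 -0.1165  0.1888] F [ 0.4 -0.2 -4.9] M [ 0.02 -0.02 -0.02] op 0.0203 q6 0.29
0.1870 t 46.17 p [ 0.6231 -0.1165  0.1869] F [-0.6 -0.7 -5. ] M [0.03 0.   0.02] op 0.0206 q6 0.29
0.1855 t 46.42 p [ 0.6231 -0.1164  0.1853] F [ 0.1 -0.8 -4.6] M [-0.02  0.    0.06] op 0.0207 q6 0.29
0.1840 t 46.67 p [ 0.6231 -0.1165  0.1838] F [ 0.  -1.2 -4.6] M [-0.02  0.    0.03] op 0.0209 q6 0.29
0.1825 t 46.92 p [ 0.6231 -0.1165  0.1823] F [ 0.6  0.1 -3.8] M [-0.03 -0.04 -0.02] op 0.0206 q6 0.29
0.1810 t 47.17 p [ 0.6234 -0.1165  0.182 ] F [-3.1  0.8  0.4] M [0.12 0.3  0.01] op 0.0207 q6 0.29
```

Contact came at 0.182 m, where the plate height predicts. Twisting now.

```bash
python3 - <<'E'
from h import *
j0=np.array(env.inverse_kinematics([*PC,0.1818],list(quat(PA+0.9-np.pi/2))))
tot=0
while tot<1.0:
    tot+= 0.15 if tot<0.7 else 0.04
    j=j0.copy(); j[5]+=tot; env.set_joints(list(j)); o=st(f"{tot:.2f}")
    if abs(o["moment"][2])>1.0: break
E
```

```text
0.15 t 47.43 p [ 0.6235 -0.1169  0.1818] F [ 0.7 -0.2 -2.6] M [-0.21 -0.14 -0.08] op 0.0208 q6 0.44
0.30 t 47.7 p [ 0.6235 -0.1169  0.1819] F [ 0.5 -0.4 -3.6] M [-0.27 -0.1  -0.07] op 0.0204 q6 0.59
0.45 t 47.97 p [ 0.6233 -0.1168  0.1819] F [-0.3 -1.9 -2.8] M [-0.38 -0.14 -0.07] op 0.0205 q6 0.74
0.60 t 48.23 p [ 0.6231 -0.1168  0.1819] F [-0.1 -1.  -2.7] M [-0.42 -0.07 -0.09] op 0.0207 q6 0.89
0.75 t 48.5 p [ 0.6231 -0.1167  0.1819] F [-0.4 -0.5 -2. ] M [-0.38 -0.02 -0.1 ] op 0.0208 q6 1.04
0.79 t 48.75 p [ 0.6232 -0.1165  0.1819] F [ 0.3 -0.8 -2.7] M [-0.33 -0.05  0.  ] op 0.021 q6 1.08
0.83 t 49.0 p [ 0.6232 -0.1165  0.1819] F [ 1.  -0.8 -2.2] M [-0.29 -0.04 -0.03] op 0.0201 q6 1.12
0.87 t 49.25 p [ 0.6232 -0.1165  0.1819] F [-0.7  0.5 -2. ] M [-0.3  -0.09 -0.04] op 0.021 q6 1.16
0.91 t 49.5 p [ 0.6233 -0.1174  0.1819] F [ 0.6 -3.4 -2.5] M [-0.84 -0.11  0.16] op 0.0206 q6 1.2
0.95 t 49.75 p [ 0.6232 -0.1174  0.182 ] F [ 0.8 -5.  -3.1] M [-0.84  0.01  2.77] op 0.0203 q6 1.24
```

Stop felt at about 0.93 rad of twist (2.8 N m). Release and check.

```bash
python3 - <<'E'
from h import *
env.open_gripper(); st(); o=env.observe(); p=o["ee_pos"]
env.move_straight([p[0],p[1],0.30],v=0.2)
env.move_to([0.54,-0.115,0.38],list(best((0.54,-0.115,0.38),np.pi/2)[0])); st()
d=eyes.get_image("wrist"); save(d,"w5"); X=cloud(d)
rr=np.hypot(X[...,0]-PC[0],X[...,1]-PC[1])
zb=0.2015
s=(rr<.05)&(abs(X[...,2]-zb)<.007); v,u=np.nonzero(s); P=onz(d,np.c_[u,v],zb); print("bar",P.mean(0),cv2.minAreaRect((P[:,:2]*1000).astype(np.float32)),np.median(X[s][:,2]))
s=(rr<.12)&(abs(X[...,2]-.1655)<.007); E=edgefit(s); P2=onz(d,E,.1655)
k=abs(np.hypot(P2[:,0]-PC[0],P2[:,1]-PC[1])-.09)<.012; print("top",circfit(P2[k]),k.sum(),np.median(X[s][:,2]))
v=X[s]; A=np.c_[v[:,:2]-PC,np.ones(len(v))]; print("tilt",np.linalg.lstsq(A,v[:,2],rcond=None)[0])
d=eyes.get_image("side"); save(d,"s5")
a=cv2.resize(cv2.imread("pics/w5.png"),(400,300)); b=cv2.resize(cv2.imread("pics/s5.png")[160:310,220:420],(400,300),interpolation=cv2.INTER_CUBIC)
cv2.imwrite("pics/w5c.png",np.hstack([a,b]))
E
```

```text
t 50.39 p [ 0.6232 -0.1164  0.1818] F [-0.5 -0.7  1.1] M [ 0.02 -0.03 -0.03] op 0.0857 q6 1.24
 t 51.67 p [ 0.5399 -0.1149  0.3783] F [-0.6  0.5 -0.1] M [ 0.01 -0.03 -0.02] op 0.0854 q6 1.23
bar [ 0.62200425 -0.11696755  0.2015    ] ((621.2575073242188, -117.0040512084961), (59.388710021972656, 21.890195846557617), 4.459420680999756) 0.20169371846817413
top (array([ 0.62142826, -0.11663554]), np.float64(0.08894468859707771)) 480 0.1659263593276274
tilt [1.27826674e-03 1.04813452e-04 1.65923184e-01]
```

View pics/w5c.png

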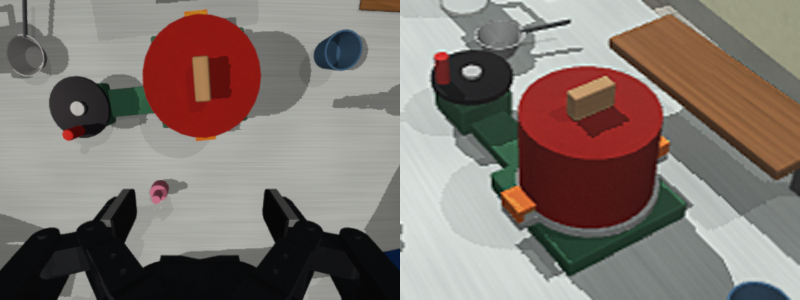

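The cover sits at 0.078 rad, in line with the plate, flat and centred, with the ears under the claws. Next I'll measure the wheel.

```bash
python3 - <<'E'
from h import *
e=[0.535,0.130,0.27]
env.move_to(e,list(best(e,np.pi/2)[0])); st()
d=eyes.get_image("wrist"); save(d,"w6"); X=cloud(d)
h=np.array([.5675,.1302]); rr=np.hypot(X[...,0]-h[0],X[...,1]-h[1])
for m,a,c in blobs(redm(d),60):
    k=m&(rr<.08)
    if k.sum()<60: continue
    zt=np.percentile(X[k][:,2],90); kk=k&(X[...,2]>zt-.006); v,u=np.nonzero(kk); print("crank",c,zt,onz(d,np.c_[u,v],zt).mean(0),len(u))
s=(rr<.075)&(abs(X[...,2]-.0715)<.006); z=np.median(X[s][:,2]); E=edgefit(s); P=onz(d,E,z); k=abs(np.hypot(P[:,0]-h[0],P[:,1]-h[1])-.062)<.004; print("disc",z,circfit(P[k]),k.sum())
s=(rr<.02); print("hub z",np.percentile(X[s][:,2],[5,50,95]))
s=(rr<.025)&(X[...,2]>z+.004)&(mask(d,(0,0,90),(180,60,255))>0); v,u=np.nonzero(s); zz=np.median(X[s][:,2]); print("hub",zz,onz(d,np.c_[u,v],zz).mean(0))
E
```

```text
t 54.06 p [0.5352 0.1298 0.27  ] F [ 0.5 -1.3  0.4] M [ 0.02  0.06 -0.05] op 0.0856 q6 -1.46
crank [281.19156415 186.4973638 ] 0.12013186133996437 [0.52430406 0.13306121 0.12013186] 400
disc 0.07245389942706781 (array([0.56946419, 0.13009755]), np.float64(0.06116567824278233)) 299
hub z [0.07155587 0.07714132 0.07943776]
hub 0.07855701702469581 [0.56984956 0.13006577 0.07855702]
```

View pics/w6.png

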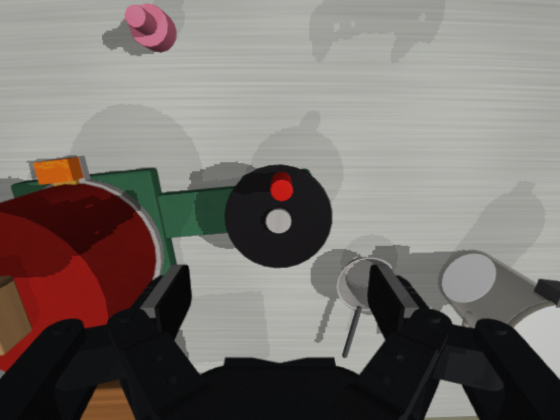

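Hub at (278,220) → (0.5693, 0.1301). The crank top at (281,190) gives a radius of 45 mm, which matches the description. Grip the crank and wind.

```bash
cat > wind.py <<'E'
from h import *
H=np.array([0.5693,0.1301]); R=0.045; zg=0.094
c0=np.array([0.5246,0.1328]); phi0=np.arctan2(*(c0-H)[::-1])
def pt(t): return [H[0]+R*np.cos(phi0-t),H[1]+R*np.sin(phi0-t),zg]
def tang(t): return np.array([np.sin(phi0-t),-np.cos(phi0-t)])
def go(t0,t1,step,lim=28,v=0.12):
    t=t0
    while t<t1-1e-6:
        t=min(t+step,t1); env.move_straight(pt(t),v=v); o=env.observe(); F=o["force"][:2]
        e=tang(t); r=np.array([np.cos(phi0-t),np.sin(phi0-t)]); p=np.array(o["ee_pos"])[:2]-H
        print(f"{t:.2f} clk {o['clock']:.1f} Ft {F@e:.1f} Fr {F@r:.1f} Fz {o['force'][2]:.1f} Mz {o['moment'][2]:.2f} op {o['opening']:.4f} ang {(phi0-np.arctan2(p[1],p[0]))%(2*np.pi):.3f} r {np.hypot(*p):.4f}")
        if np.hypot(*F)>lim or abs(o['opening']-0.021)>0.004: print("STOP"); break
    return t
E
python3 - <<'E'
from wind import *
p=pt(0); env.move_straight([p[0],p[1],0.16],v=0.15); env.move_straight(p,v=0.08)
env.close(80); st("grip")
go(0,1.2,0.3)
E
```

```text
grip t 56.58 p [0.5246 0.1323 0.0946] F [-1.5 -2.9  5.1] M [-0.45  0.29  0.04] op 0.0202 q6 -1.45
0.30 clk 56.8 Ft -5.3 Fr -0.6 Fz 5.3 Mz 0.01 op 0.0203 ang 0.280 r 0.0444
0.60 clk 57.1 Ft -6.1 Fr -1.7 Fz 5.3 Mz -0.04 op 0.0203 ang 0.581 r 0.0441
0.90 clk 57.4 Ft -4.1 Fr -4.4 Fz 6.1 Mz -0.01 op 0.0201 ang 0.883 r 0.0439
1.20 clk 57.6 Ft -5.9 Fr -4.9 Fz 7.8 Mz -0.04 op 0.0202 ang 1.182 r 0.0438
```

```bash
python3 - <<'E'
from wind import *
t=go(1.2,6.0,0.3)
if t>5.99: t=go(t,7.3,0.08,lim=32,v=0.06)
d=eyes.get_image("side"); save(d,"s7")
E
```

```text
1.50 clk 57.9 Ft -4.5 Fr -5.2 Fz 8.3 Mz 0.01 op 0.0204 ang 1.478 r 0.0437
1.80 clk 58.1 Ft -4.5 Fr -5.1 Fz 9.2 Mz -0.01 op 0.0203 ang 1.773 r 0.0438
2.10 clk 58.4 Ft -5.6 Fr -4.7 Fz 9.2 Mz -0.02 op 0.0202 ang 2.066 r 0.0440
2.40 clk 58.6 Ft -5.3 Fr -3.9 Fz 8.7 Mz 0.01 op 0.0197 ang 2.359 r 0.0442
2.70 clk 58.9 Ft -4.1 Fr -4.9 Fz 7.1 Mz 0.02 op 0.0201 ang 2.650 r 0.0446
3.00 clk 59.2 Ft -4.8 Fr -2.8 Fz 5.0 Mz 0.02 op 0.0201 ang 2.943 r 0.0449
3.30 clk 59.4 Ft -5.5 Fr -1.3 Fz 1.2 Mz 0.04 op 0.0203 ang 3.237 r 0.0453
3.60 clk 59.7 Ft -6.5 Fr 1.6 Fz -0.3 Mz 0.07 op 0.0199 ang 3.533 r 0.0457
3.90 clk 59.9 Ft -6.9 Fr 1.2 Fz -2.9 Mz -0.02 op 0.0203 ang 3.831 r 0.0460
4.20 clk 60.2 Ft -6.6 Fr 3.6 Fz -3.1 Mz -0.02 op 0.0203 ang 4.129 r 0.0462
4.50 clk 60.5 Ft -6.6 Fr 2.3 Fz -3.3 Mz 0.01 op 0.0200 ang 4.427 r 0.0463
4.80 clk 60.7 Ft -6.5 Fr 4.0 Fz -2.8 Mz -0.04 op 0.0201 ang 4.728 r 0.0463
5.10 clk 61.0 Ft -6.8 Fr 5.4 Fz -1.1 Mz -0.00 op 0.0201 ang 5.032 r 0.0461
5.40 clk 61.2 Ft -6.8 Fr 5.3 Fz 1.9 Mz -0.05 op 0.0202 ang 5.341 r 0.0459
5.70 clk 61.5 Ft -7.3 Fr 4.6 Fz 3.1 Mz -0.01 op 0.0201 ang
[... 433 characters left out ...]
0199 ang 0.067 r 0.0447
6.48 clk 63.2 Ft -8.6 Fr 0.2 Fz 5.8 Mz 0.03 op 0.0199 ang 0.148 r 0.0446
6.56 clk 63.5 Ft -8.7 Fr 0.0 Fz 7.4 Mz -0.00 op 0.0199 ang 0.229 r 0.0445
6.64 clk 63.8 Ft -8.6 Fr 0.0 Fz 6.8 Mz 0.01 op 0.0203 ang 0.310 r 0.0444
6.72 clk 64.0 Ft -8.6 Fr -0.8 Fz 6.4 Mz 0.02 op 0.0206 ang 0.391 r 0.0443
6.80 clk 64.2 Ft -8.3 Fr -1.8 Fz 7.0 Mz -0.05 op 0.0203 ang 0.471 r 0.0443
6.88 clk 64.5 Ft -9.7 Fr -2.8 Fz 8.1 Mz -0.02 op 0.0201 ang 0.545 r 0.0442
6.96 clk 64.8 Ft -18.5 Fr -3.6 Fz 13.7 Mz 0.00 op 0.0204 ang 0.553 r 0.0442
7.04 clk 65.0 Ft -27.1 Fr -5.0 Fz 19.7 Mz 0.01 op 0.0204 ang 0.559 r 0.0442
7.12 clk 65.2 Ft -34.0 Fr -7.1 Fz 27.4 Mz 0.03 op 0.0203 ang 0.565 r 0.0442
STOP
```

View pics/s7.png

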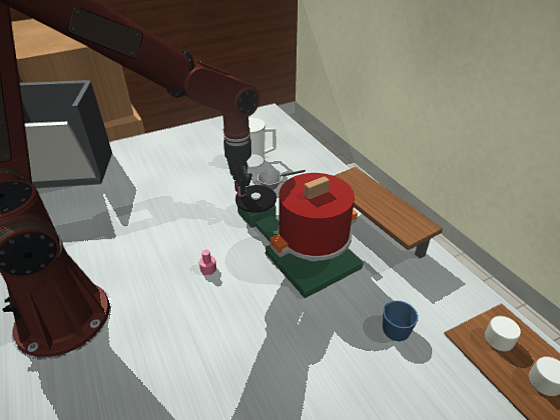

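Solid stop after 6.84 rad of travel, which with the initial ~0.16 gives about 7.0. The lift is up. Ease off, release, retreat and check.

```bash
python3 - <<'E'
from wind import *
env.move_straight(pt(6.87),v=0.05); st("ease"); env.open_gripper(); st("open"); p=pt(6.87)
env.move_straight([p[0],p[1],0.20],v=0.15); e=[0.50,0.16,0.30]; env.move_straight(e,v=0.2)
d=eyes.get_image("wrist"); X=cloud(d); save(d,"w8")
rr=np.hypot(X[...,0]-H[0],X[...,1]-H[1])
for m,a,c in blobs(redm(d),60):
    k=m&(rr<.07)&(X[...,2]>.113)&(X[...,2]<.126)
    if k.sum()>60:
        v,u=np.nonzero(k); c=onz(d,np.c_[u,v],.12).mean(0)[:2]-H; print("crank travel",(phi0-np.arctan2(c[1],c[0]))%(2*np.pi)+2*np.pi, np.hypot(*c))
e=[0.50,-0.10,0.42]; env.move_to(e,list(best(e,np.pi/2)[0])); st()
d=eyes.get_image("wrist"); X=cloud(d); save(d,"w9")
rr=np.hypot(X[...,0]-PC[0],X[...,1]-PC[1]); zt=.112+.119
s=(rr<.12)&(abs(X[...,2]-zt)<.008); z=np.median(X[s][:,2]); P2=onz(d,edgefit(s),z); k=abs(np.hypot(P2[:,0]-PC[0],P2[:,1]-PC[1])-.09)<.012; print("top",z,circfit(P2[k]),k.sum())
s=(rr<.05)&(abs(X[...,2]-zt-.036)<.007); v,u=np.nonzero(s); P=onz(d,np.c_[u,v],zt+.036); print("bar",cv2.minAreaRect((P[:,:2]*1000).astype(np.float32)))
# arm clear of scene for side/top
d=eyes.get_image("side"); save(d,"s9")
a=cv2.resize(cv2.imread("pics/w9.png"),(400,300)); b=cv2.resize(cv2.imread("pics/s9.png")[120:345,200:500],(400,300),interpolation=cv2.INTER_CUBIC)
cv2.imwrite("pics/w9c.png",np.hstack([a,b]))
E
```

```text
ease t 65.67 p [0.5329 0.1552 0.0945] F [-3.4 -7.9  7.8] M [-1.35  0.52 -0.  ] op 0.0204 q6 -1.41
open t 66.33 p [0.5334 0.1574 0.0939] F [0.1 0.3 0.2] M [0.02 0.03 0.03] op 0.0853 q6 -1.41
crank travel 6.8390088607696775 0.045428470159721984
 t 70.15 p [ 0.5    -0.0998  0.4196] F [-0.  -0.7 -0.3] M [0.03 0.   0.02] op 0.0854 q6 1.24
top 0.23123952808717957 (array([ 0.62027426, -0.11662166]), np.float64(0.08825319282637696)) 424
bar ((620.5808715820312, -116.50450897216797), (59.998409271240234, 21.338315963745117), 4.129683971405029)
```

View pics/w9c.png

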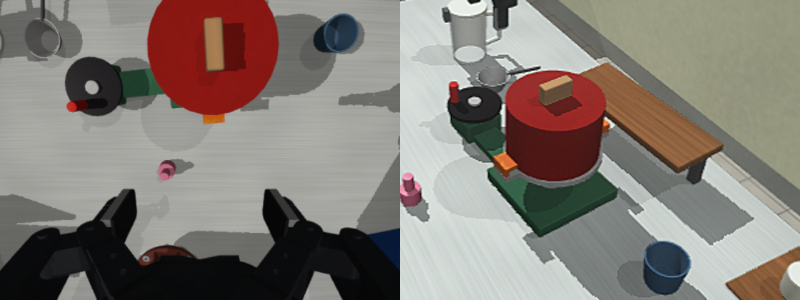

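```bash
python3 - <<'E'
from h import *
print(ticket.sign_off())
E
```

```text
the job is handed in; nothing more can be done
None
```

The tea is ready at the hatch and the job is handed in. The robot's clock stood at about 70 s of the 210 s allowed. No verdict was reported.

**What I did:** I stood the blue, green and yellow tins on the plate about 31 mm from its axis and set the white bell over them. I then lowered the red cover over the bell and twisted it clockwise to its stop. Last, I wound the wheel until it would go no further, let go and moved the arm clear. I left the pink look-alike tin where it was.

**What the last checks showed:**
- **Tins and bell:** The tins were last measured about 30 mm from the plate's axis, against the 52 mm limit, and looked upright. The bell was flat and centred to about 1 mm. Both checks were made before the cover went on, because it hides them.
- **Cover:** Its angle is within about 0.01 rad of the plate's. Its top is at 0.231 m, which matches the lift being fully up. Its centre measured about 3 mm off, against the 10 mm limit.
- **Wheel:** The crank travelled 6.84 rad to a hard stop. The plate's starting height suggests it began at about 0.15 rad, so it should be at about 7.0 rad.
- **Teacup, jug and strainer:** The arm never went near them, and they looked unmoved in the last pictures. I did not measure their positions.

No check failed. Early on, the side camera disagreed with the top camera by 4–7 mm on the tins' y positions. The wrist camera agreed with the top camera, so I used those two.

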